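# Snap the knob onto the D-shaft of the fan controller

### The arm

A 6-joint arm with a two-finger parallel gripper is mounted at the origin on a cart in front of the work surface, level with it; the furniture and walls round the work are solid. World frame = base frame: x ahead of the robot, y to its left, z up, the work surface at z = 0. Lengths are in mm, angles in degrees, forces in N, time in s.
With the tool pointing down it reaches from about 300 to 850 mm from the base axis. Payload 4.2 kg.
Tool frame: the origin (TCP) lies between the finger pads; the fingertips stand ahead of it and the grasp point (between the pads) lies 3 mm ahead of it (nose_length is the z of the fingertips in the tool frame, in mm); z points along the fingers, y is the line along which they close (so a half turn about z gives the same grasp; the last joint's range is limited). The gripper opens to 91 mm and grips with 3 to 60 N. Pads are 32 mm wide; open, the fingers measure 118 mm over their backs; the gripper's body (76 mm by 178 mm) begins 60 mm behind the grasp point.
Start: joints at [-78.037, 18.312, 89.639, -0, 72.044, -1.146], TCP at [130.417, -560.031, 209.476] pointing down, gripper open.
Joint ranges: [-177.97, 177.97], [-48.28, 115.42], [12.27, 149.76], [-77.06, 257.06], [2.81, 150.46], [-146.56, 146.56]. Speed limits (degrees/s): [147.25, 147.25, 180, 180, 180, 180].

### API

Orientations are given as [roll, pitch, yaw] about the fixed x, y, z axes, in that order (R = Rz(yaw) Ry(pitch) Rx(roll)).
In Python, from workcell import state, grab_frame, camera_params, job_done, nose_length gives the robot as it stands.
- The arm moves only by the tool step_arm, never from a script. Its argument "plan" is a list that holds one entry, the list of rows, each a list of 5 numbers: the shift along the tool's x, y, z in cm, then the turn about the tool's z in rad, then the opening, from 0 (shut) to 1 (fully open). In form: [[[x, y, z, turn, gripper], ...]]. A call has 1 to 20 rows; each row is the pose to reach, as a shift and turn from the pose commanded when the call began, along the tool's axes at that moment; what a row does not reach only later rows make up. A row lasts 1/8 s, in which the tool goes at most 62.5 mm and 10.7 degrees, less where a joint would pass 70% of its speed; a pose out of reach is approached as far as the arm can. A call with a gripper value outside its range is refused whole. The fingers move at their own pace and stop on an object; "newtons" is the grip in N (left out, the last holds). Time passes only in rows, so rows that repeat a pose let the fingers close. It gives the time, the measured TCP pose, the force, the opening and the grip force at its end, in the units of the state.
- state(): the state, without advancing time (a new reading comes with each control period).
- grab_frame(name): name is "scene" or "top" or "wrist"; returns the picture (400x640x3 uint8, blue, green, red); there is no depth.
- camera_params(name): a dict with "camera_matrix" (3x3 intrinsics, pixels), "k1" (the pictures are not rectified: a ray, as slopes to the right and down, at radius r is drawn at 1 + k1 r^2 times it, then the intrinsics apply), "R" (3x3) and "t" (3): a world point X has camera coordinates R X + t; the wrist camera has in their place "mount" (4x4, takes a point from camera to tool coordinates, whose origin is the TCP and whose axes are the flange's). Camera axes: x right, y down, z forward; pixel columns grow to the right and rows downward; lengths in mm; the calibration is good to about 2 mm. A picture is of the moment at which its call begins: read the wrist's pose just before it. camera_params takes no time and is no camera call.
- job_done(): hands the job in; it is judged then, once.
The state is a dict: "time_s": time; "qpos": joint angles; "qvel": joint speeds; "effort": joint torques, N m; "ee_pos": TCP position; "ee_rot": TCP orientation; "force": force on the tool from outside, world axes, zero at the start; "torque": the same for the moment, N m; "gripper_width": finger opening in mm; "gripper_force": force on a finger pad.
Only numpy, scipy, OpenCV 4.12 (cv2) and the standard library are available. Lean on these libraries where they do the work, as an engineer would, in place of code of your own. Each camera call takes 0.05 s, during which the arm holds its last target. There are 200 camera calls.

### The job

Put the loose black knob back on the D-shaped spindle of the fan speed controller: feel for the flat by turning the knob under light pressure, without forcing it, and push it gently down until it snaps fully home. Then turn the knob until its white pointer stands at the orange mark, and let go; leave the other things on the bench where they are.

Things in the scene. Friction and masses are not known exactly. Their poses are not given: they have to be found in the camera images.
- knob_center (a point): Loose black fluted round knob, 42 mm across, 36 mm high, about 60 g, standing on the bench, bore down. A white pointer line runs from the middle of its top to its edge. Point: on its axis half-way up, 18 mm above its underside; z up along the axis, x toward the pointer.
- knob_bore (a point): Centre of the knob's underside; axes as knob_center. The bore here is 19 mm wide with a 2 mm chamfer. Its first 13 mm are round (with a snap groove), so the knob goes 13 mm down over the spindle before the flat matters. From 13 to 31 mm above the underside it is D-shaped, with its flat 4 mm off the axis on the pointer's side (toward x).
- controller: Fan speed controller, screwed to the bench: grey box 120 (x) by 150 (y) by 50 mm high, dark panel on top. Origin: centre of its underside; z up. The spindle stands upright in the middle of the panel. With the knob fully home its underside is 1 mm above the panel (knob_center 69 mm above this origin), seated on the nut round the spindle.
- off_mark (a point): Middle of the orange mark on the panel, 33 mm from the spindle's axis toward the controller's own x; axes as the controller's. A white scale runs from it 86 degrees anticlockwise seen from above (toward y). The mark is met when the knob's x points along the controller's x.
- spindle_tip (a point): Centre of the bright metal spindle's top, 80 mm above the controller's underside (30 mm above the panel); axes as the controller's, not turning with the spindle. 18 mm thick, 0.4 mm chamfer, flat 3 mm off its axis. The flat's direction is not measured: at the start 23 to 83 degrees anticlockwise (from above) of the orange mark.
- spindle_neck (a point): Spindle axis at panel level. Unmatched, the knob's underside stays about 17 mm above the panel; matched within about 7 degrees it drops 6 mm, then two sprung balls resist with 10 to 15 N until it snaps home. The spindle turns stiffly (0.08 N m; stops 20 degrees clockwise, 86 anticlockwise of the mark) and stays put under a knob turned with 3 to 8 N of push. Pushing with over 20 N damages it.
- meter_mid (a point): Yellow and grey hand multimeter lying on the bench, 146x74x44 mm, a bystander; the point is on its middle 20 mm up.
- tin_mid (a point): Red round tin, 57 mm across, 28 mm high, a bystander; the point is its centre.
- driver_mid (a point): Yellow-handled screwdriver lying on the bench, 150 mm long, a bystander; the point is on its axis.
- bottle_mid (a point): Aqua solvent bottle, 56x56x117 mm, standing, a bystander; the point is half-way up.
- desk_fan: Black desk fan on a white carton behind the work, an obstacle: cage about 0.28 m across, from 0.1 to 0.4 m above the bench, its front reaching up to 0.15 m nearer the robot than this origin. Carry things past it on the robot's side. The carton (60 mm high) reaches about as near.

How it is judged:
By the outcome, as a careful person would: the job done as asked, in the order asked, and still so for the second after the job is handed in, with the robot touching nothing.
It also fails if it takes over 67 s, if anything falls off the work surface, if the arm or the gripper's body presses on something with over 40 N, if the wrist force passes 120 N, or if a joint passes its speed limit or range.

## Working session

There is one attempt and no reset: what is moved stays moved. The work goes in short steps, Python scripts to look and compute and a tool call to move; the robot and the scene stay as the last step left them, time stands still between calls to the robot, and variables do not carry over. Pictures are saved under pics/ and viewed, at most 10 in all, crops included, and the job is handed in when it is done.

Besides the shell and the picture viewer there is one more tool, called after "Emit:" by a JSON object that holds its "api" and its "payload", one argument or row to a line. step_arm: Moves the arm, as the interface text tells. Its arguments: {"type":"object","properties":{"plan":{"type":"array","items":{"type":"array","items":{"type":"array","items":{"type":"number"}}}},"newtons":{"type":"number"}},"required":["plan"]}

```bash
ls; mkdir -p pics
python3 - <<'E'
from workcell import *
import cv2,numpy as np
np.set_printoptions(suppress=True,precision=3)
s=state();print(s);print(nose_length)
a=grab_frame("scene");b=grab_frame("top")
cv2.imwrite("pics/scene.png",a);cv2.imwrite("pics/top.png",b)
for n in("scene","top","wrist"):print(n,camera_params(n))
E
```

```text
pics
{'time_s': 0.0, 'qpos': array([-78.038,  18.354,  89.707,  -0.001,  72.045,  -1.145]), 'qvel': array([ 0.05 ,  0.076,  0.079, -0.005,  0.106,  0.079]), 'effort': array([  0.004, -41.246, -23.197,   0.073,   0.046,  -0.   ]), 'ee_pos': array([ 130.29 , -559.51 ,  208.599]), 'ee_rot': array([-179.895,   -0.001,   13.108]), 'force': array([-0.609,  0.763,  0.026]), 'torque': array([ 0.   , -0.019,  0.001]), 'gripper_force': 0.0, 'gripper_width': 91.0017630176935}
22.0
scene {'camera_matrix': array([[519.986,   0.   , 326.688],
       [  0.   , 519.986, 205.108],
       [  0.   ,   0.   ,   1.   ]]), 'k1': -0.050126827521194156, 'R': array([[ 0.884, -0.466, -0.026],
       [-0.22 , -0.367, -0.904],
       [ 0.412,  0.805, -0.427]]), 't': array([-457.303,  164.66 , 1586.083])}
top {'camera_matrix': array([[405.099,   0.   , 318.8  ],
       [  0.   , 405.099, 206.016],
       [  0.   ,   0.   ,   1.   ]]), 'k1': -0.08269936167410755, 'R': array([[ 0.021, -1.   ,  0.001],
       [-0.978, -0.021, -0.208],
       [ 0.208,  0.004, -0.978]]), 't': array([ -40.398,  546.094, 1233.405])}
wrist {'camera_matrix': array([[326.293,   0.   , 322.931],
       [  0.   , 326.293, 199.712],
       [  0.   ,   0.   ,   1.   ]]), 'k1': -0.04804441312450121, 'mount': array([[  -0.   ,   -0.969,   -0.248,   69.235],
       [   1.   ,   -0.   ,    0.   ,   -0.074],
       [  -0.   ,   -0.248,    0.969, -175.1  ],
       [   0.   ,    0.   ,    0.   ,    1.   ]])}
```

View pics/top.png

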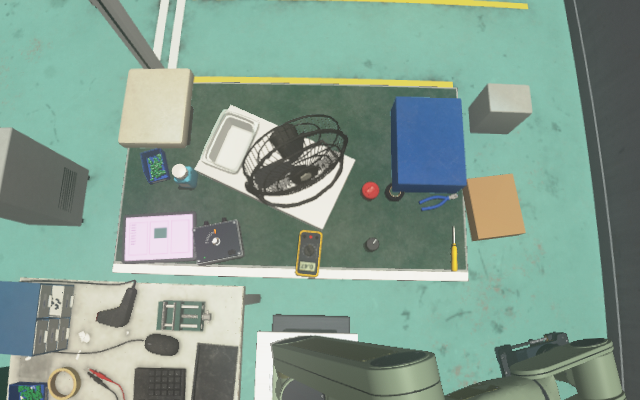

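View pics/scene.png

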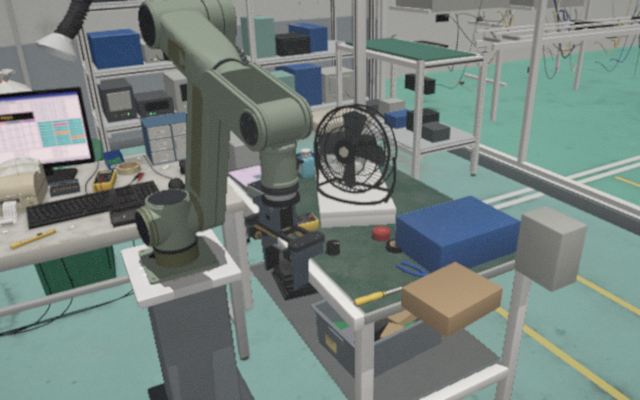

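The top view shows the knob at about (372,243), the controller with its spindle at about (216,241), the multimeter between them at (309,253), and the tin at (370,190). The scene view shows the fan behind the work.

```bash
cat > h.py <<'E'
from workcell import *
import cv2,numpy as np
from scipy.spatial.transform import Rotation as Ro
np.set_printoptions(suppress=True,precision=2)
def cam(name,s=None):
    p=camera_params(name);K=p["camera_matrix"]
    if name=="wrist":
        M=p["mount"];T=Ro.from_euler("xyz",s["ee_rot"],degrees=True).as_matrix()
        Rc=T@M[:3,:3];C=T@M[:3,3]+s["ee_pos"]
    else: Rc=p["R"].T;C=-Rc@p["t"]
    return K,p["k1"],Rc,C
def px2w(c,uv,z):
    K,k1,Rc,C=c
    out=[]
    for u,v in np.atleast_2d(uv):
        d=np.array([(u-K[0,2])/K[0,0],(v-K[1,2])/K[1,1]]);n=d.copy()
        for _ in range(20): n=d/(1+k1*(n@n))
        r=Rc@np.array([*n,1]);out.append(C+r*(z-C[2])/r[2])
    return np.array(out)
E
python3 - <<'E'
from h import *
c=cam("top")
print(c[3],"knob",px2w(c,[372,240],36),"ctl corners",px2w(c,[[200,219],[240,221],[243,257],[194,262]],50),"spindle",px2w(c,[216,241],80),"meter",px2w(c,[[309,232],[309,275]],40))
b=cv2.imread("pics/top.png")
cv2.imwrite("pics/topc.png",np.hstack([cv2.resize(b[205:280,185:255],(560,600),interpolation=2)[:,:400],cv2.resize(b[225:260,355:390],(400,600),interpolation=2)]))
E
```

```text
[ 278.39  -33.87 1320.03] knob [[ 444.17 -200.78   36.  ]] ctl corners [[497.78 351.12  50.  ]
 [494.21 221.49  50.  ]
 [380.03 205.27  50.  ]
 [360.26 359.5   50.  ]] spindle [[424.76 286.42  80.  ]] meter [[465.2    0.68  40.  ]
 [329.54  -2.8   40.  ]]
```

View pics/topc.png

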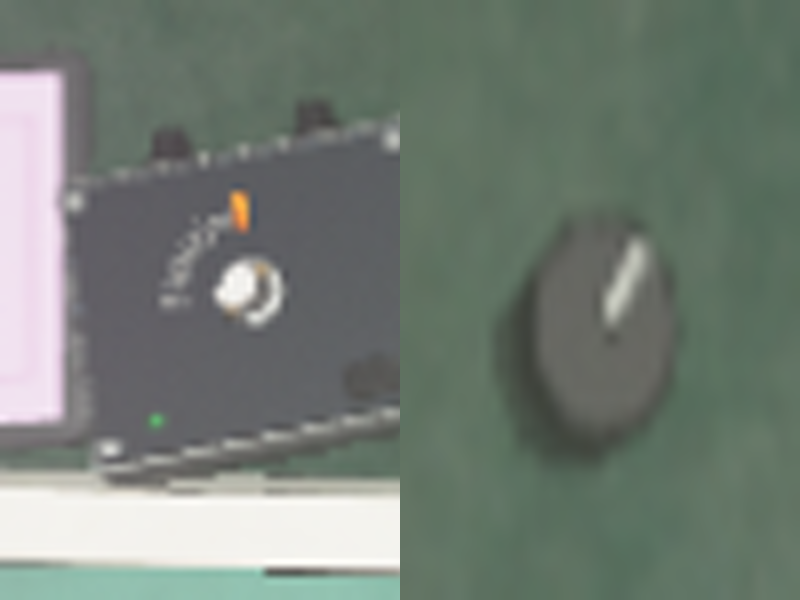

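Emit:
{"api": "step_arm", "payload": {
  "plan": [
    [[5,-3.6,0,0,1],[10,-7.2,0,0,1],[15,-10.8,0,0,1],[20,-14.4,0,0,1],[25,-18,0,0,1],[30,-21.6,2,0,1],[35,-25.2,5,0,1],[38.8,-27.9,7.9,0,1],[38.8,-27.9,7.9,0,1],[38.8,-27.9,7.9,0,1]]
  ],
  "newtons": 15
}}

```text
time_s: 1.35
ee_pos: [444.9, -200.4, 130.4]
ee_rot: [180.0, 0.0, 13.2]
force: [0.1, 0.1, -0.5]
gripper_width: 91.5
gripper_force: 0.0
```

Run:
```python
from h import *
s=state();print(s["time_s"],s["ee_pos"],s["ee_rot"])
a=grab_frame("wrist");cv2.imwrite("pics/w1.png",a)
```

```text
1.35 [ 444.88 -200.43  130.38] [179.99   0.04  13.16]
```

View pics/w1.png

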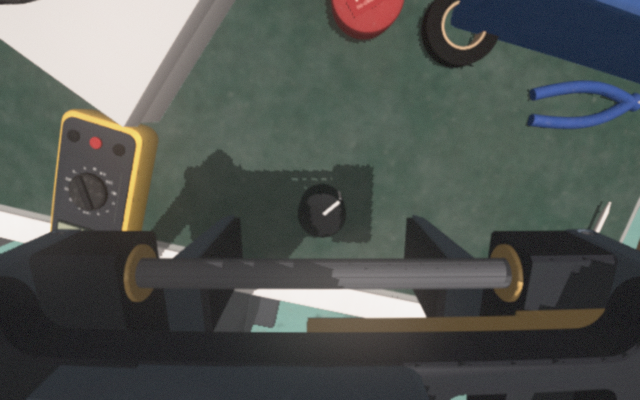

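The wrist view shows the knob between the fingers at about (322,210), with its white pointer running from (324,213) to (341,201).

Run:
```python
from h import *
import h
s=state();c=cam("wrist",s)
a=cv2.imread("pics/w1.png");r=a[180:240,290:355].astype(int)
w=(r.min(2)>130).astype(np.uint8)
n,l,st,_=cv2.connectedComponentsWithStats(w);print(st)
i=1+st[1:,4].argmax();ys,xs=np.where(l==i)
W=px2w(c,np.c_[xs+290,ys+180],36)[:,:2];m=W.mean(0);d=np.linalg.svd(W-m)[2][0]
t=(W-m)@d;print("pointer ends",m+d*t.min(),m+d*t.max(),np.degrees(np.arctan2(d[1],d[0])))
v=r.max(2)
for y in range(0,60,4):print(" ".join("%3d"%k for k in v[y,::3]))
```

```text
[[   0    0   65   60 3818]
 [  33   21   17   14   82]]
pointer ends [ 446.62 -214.39] [ 432.72 -203.97] 143.16092467290002
 59  79  85  63  69  72  65  69  75  80  64  81  76  64  66  58  59  61  60  61  60  61
 64  61  59  62  60  65  63  64  61  52  44  41  46  59  64  61  58  60  60  65  59  61
 63  59  62  60  61  79  46  35  37  38  34  37  40  39  39  52  57  59  59  63  64  64
 62  58  64  59  57  43  36  36  37  30  32  32  34  35  40  38  77  62  62  64  65  63
 61  60  61  62  49  35  37  52  56  54  56  59  58  60  54  43  55  63  58  63  59  64
 64  60  62  57  37  38  52  58  61  56  59  60  59  61  62  67 108  53  56  61  59  61
 61  60  65  45  36  32  46  58  57  57  52  59  58  58 142 231 165  41  49  62  64  67
 62  55  58  38  32  35  36  51  55  57  56  59  87 219 214  73  57  42  40  59  61  59
 61  56  57  34  37  35  39  53  55  55  57 165 229 116  57  61  56  44  35  58  61  64
 58  57  55  36  43  33  37  48  56  50  56  61  61  59  54  57  56  45  42  58  60  60
 59  60  56  40  41  35  38  46  51  54  55  56  55  55  54  56  54  43  43  59  55  61
 62  59  60  57  41  39  37  42  54  52  56  55  57  55  60  52  53  40  55  59  60  57
 61  62  63  59  50  39  42  34  40  48  51  54  56  54  56  60  55  51  64  60  63  59
 60  61  59  58  57  57  42  42  40  41  53  54  55  54  57  51  60  62  63  60  61  65
 60  62  61  57  58  66  74  65  53  53  53  48  53  65  60  65  64  67  67  66  64  64
```

Run:
```python
from h import *
a=cv2.imread("pics/w1.png")[175:245,285:360]
a=np.clip((a.astype(float)-20)*3.5,0,255).astype(np.uint8)
cv2.imwrite("pics/w1c.png",cv2.resize(a,(600,560),interpolation=cv2.INTER_NEAREST))
```

```text
(no output)
```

View pics/w1c.png

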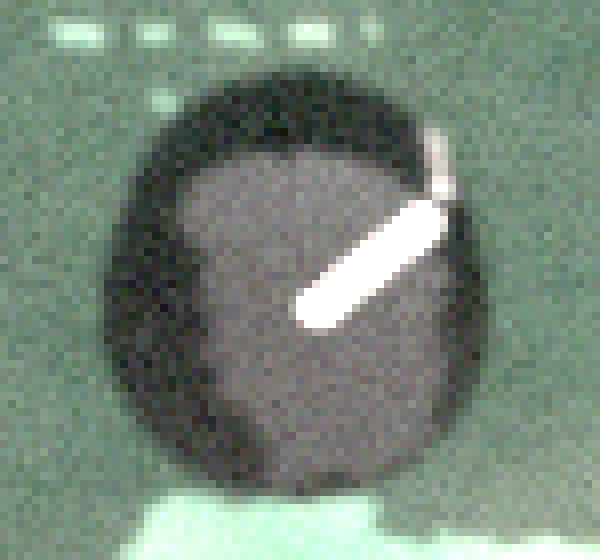

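Run:
```python
from h import *
s=state();c=cam("wrist",s)
p=px2w(c,[322.8,214.6],36)[0];print(p,Ro.from_euler("xyz",s["ee_rot"],degrees=True).inv().apply(p-s["ee_pos"]))
```

```text
[ 432.12 -203.97   36.  ] [-13.12  -0.13  94.88]
```

Emit:
{"api": "step_arm", "payload": {
  "plan": [
    [[-1.3,0,2,0,1],[-1.3,0,5,0,1],[-1.3,0,8,0,1],[-1.3,0,9.6,0,1],[-1.3,0,10.2,0,1],[-1.3,0,10.2,0,1],[-1.3,0,10.2,0,0.4],[-1.3,0,10.2,0,0.4],[-1.3,0,10.2,0,0.4],[-1.3,0,10.2,0,0.4],[-1.3,0,10.2,0,0.4],[-1.3,0,10.2,0,0.4]]
  ],
  "newtons": 25
}}

```text
time_s: 2.9
ee_pos: [432.4, -203.2, 28.4]
ee_rot: [-180.0, 0.0, 13.1]
force: [-0.0, 0.5, 0.8]
gripper_width: 39.8
gripper_force: 25.0
```

Emit:
{"api": "step_arm", "payload": {
  "plan": [
    [[0,0,-2,0,0.3],[0,0,-6,0,0.3],[-1.5,-1.5,-10,0,0.3],[-4,-4,-13,0,0.3],[-6.5,-8,-14.5,0,0.3],[-6.5,-13,-14.5,0,0.3],[-5,-18,-14.5,0,0.3],[-3.7,-23,-14.5,0,0.3],[-2.5,-28,-14.5,0,0.3],[-1.3,-33,-14.5,-0.05,0.3],[0,-38,-14.5,-0.15,0.3],[1.5,-42,-14.5,-0.25,0.3],[2.8,-45.5,-14.5,-0.3,0.3],[2.8,-45.5,-14.5,-0.3,0.3],[2.8,-45.5,-14.5,-0.3,0.3],[2.8,-45.5,-14.5,-0.3,0.3]]
  ]
}}

```text
time_s: 4.9
ee_pos: [356.1, 245.2, 173.3]
ee_rot: [180.0, 0.0, 30.2]
force: [-0.1, -0.2, -1.4]
gripper_width: 40.0
gripper_force: 25.0
```

Run:
```python
from h import *
s=state();print(s["time_s"],s["ee_pos"],s["ee_rot"],s["force"],s["gripper_width"])
a=grab_frame("wrist");cv2.imwrite("pics/w2.png",a)
b=np.clip(a.astype(float)*1.6,0,255).astype(np.uint8)
cv2.imwrite("pics/w2c.png",cv2.resize(b[30:270,170:490],(800,600),interpolation=2))
np.save("s2.npy",s,allow_pickle=True)
```

```text
4.9 [356.15 245.17 173.33] [179.98   0.04  30.22] [-0.12 -0.18 -1.37] 39.99397905012372
```

View pics/w2c.png

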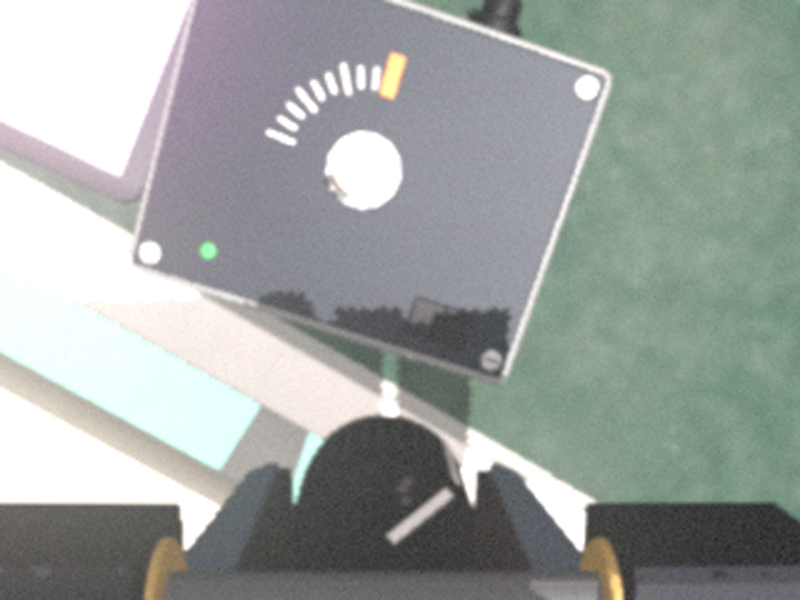

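The crop shows the spindle and nut at about crop (364,170), the orange mark at (392,76), the LED at (208,250), and the knob in hand with its pointer running from (392,538) to (450,492).

Run:
```python
from h import *
s=np.load("s2.npy",allow_pickle=True).item();c=cam("wrist",s)
a=cv2.imread("pics/w2.png");A=a.astype(int)
m=((A[...,2]>150)&(A[...,0]<110)&(A[...,2]-A[...,0]>80)).astype(np.uint8);m[150:]=0;m[:,:300]=0
n,l,st,ce=cv2.connectedComponentsWithStats(m);i=1+st[1:,4].argmax();print(st[i])
P=px2w(c,ce[i],50)[0];print("mark",P)
# screws in corners (bright discs)
for (x,y) in[(587,87),(150,252),(491,360)]:
  print("screw",px2w(c,[x/2.5+170,y/2.5+30],52)[0])
r=a[80:118,295:335]
print(r.max(),np.percentile(r,90))
g=r.astype(float)[...,1]
cv2.imwrite("pics/w2s.png",cv2.resize(np.clip((r.astype(float)-90)*1.6,0,255).astype(np.uint8),(600,570),interpolation=cv2.INTER_NEAREST))
# pointer
w=(A[225:260,320:360].min(2)>95).astype(np.uint8)
n,l,st,ce=cv2.connectedComponentsWithStats(w);print(st)
i=1+st[1:,4].argmax();ys,xs=np.where(l==i)
W=px2w(c,np.c_[xs+320,ys+225],s["ee_pos"][2]+8)
L=Ro.from_euler("xyz",s["ee_rot"],degrees=True).inv().apply(W-s["ee_pos"])[:,:2];mm=L.mean(0);d=np.linalg.svd(L-mm)[2][0];t=(L-mm)@d
print("tool frame ptr",mm+d*t.min(),mm+d*t.max(),np.degrees(np.arctan2(d[1],d[0])))
```

```text
[322  51  10  18  82]
mark [458.99 301.42  50.  ]
screw [488.77 241.26  52.  ]
screw [363.55 345.74  52.  ]
screw [391.58 219.57  52.  ]
245 243.0
[[   0    0   40   35 1248]
 [   5    1   26   21  131]
 [  36    0    4    7   21]]
tool frame ptr [11.6  14.13] [0.8  1.53] -130.60612569460966
```

View pics/w2s.png

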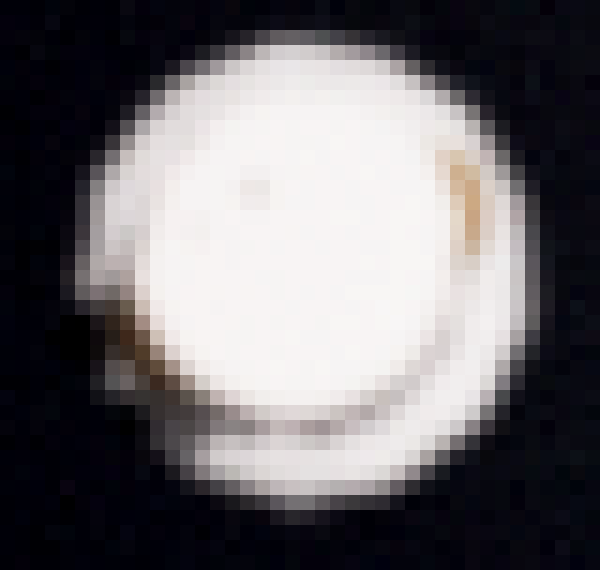

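Run:
```python
from h import *
s=np.load("s2.npy",allow_pickle=True).item();K,k1,Rc,C=cam("wrist",s)
def proj(P):
    q=(np.atleast_2d(P)-C)@Rc;n=q[:,:2]/q[:,2:];n=n*(1+k1*(n**2).sum(1,keepdims=True));return n*K[0,0]+K[:2,2]
x,y=426.5,293.9
p=proj([[x,y,80],[x,y,52],[x+9,y,80]]);print(p,(p-[295,80])*15,"r px",np.linalg.norm(p[2]-p[0]))
for a in (35,55,75,95):
  t=np.radians(a);print(a,(proj([[x+3*np.cos(t),y+3*np.sin(t),80],[x+9*np.cos(t),y+9*np.sin(t),80]])-p[0]))
g=cv2.imread("pics/w2.png").min(2)[82:112,300:332]
for r in g[::1]:print("".join("%4d"%v for v in r))
```

```text
[[314.5   95.53]
 [315.29  97.51]
 [320.23  85.23]] [[292.57 233.02]
 [304.28 262.68]
 [378.42  78.45]] r px 11.787396633197575
35 [[ -0.34  -3.94]
 [ -1.03 -11.89]]
55 [[ -1.62  -3.59]
 [ -4.88 -10.82]]
75 [[-2.7  -2.8 ]
 [-8.13 -8.44]]
95 [[ -3.46  -1.68]
 [-10.39  -5.05]]
  92  89  88  94  91  93  92  90  92  96 103 112 133 147 150 147 139 131 122 113 106 101  97  92  91  92  92  95  95  96  98  97
  91  90  87  88  90  94  91  95 108 124 148 173 204 218 220 218 212 198 187 174 155 128 107  95  95  92  96  94  94  93  94  95
  90  92  90  90  91  94 105 134 158 186 214 224 230 233 234 233 232 229 228 226 218 192 150 118 101  95  92  92  96  94  97  92
  90  93  90  91  95 116 153 191 216 224 229 231 234 235 237 236 235 235 235 236 234 229 211 171 135 111 100  96  95  92  98  92
  91  90  92  95 112 157 203 223 228 230 231 235 237 239 239 239 239 239 239 238 237 236 233 225 197 155 117 101  94  94  97  96
  92  89  93 108 150 197 220 228 230 233 237 240 241 242 242 242 242 242 242 241 239 238 238 235 230 212 163 112  97  93  93  95
  91  90 100 140 194 222 228 228 233 239 241 242 2
[... 2345 characters left out ...]
231 219 208 210 225 236 239 239 233 200 135 100  94  93
  89  90  93  92 107 120 125 128 139 156 178 200 215 222 225 224 220 211 204 196 211 225 235 237 238 234 217 162 112  93  95  97
  88  90  90  86  95 118 133 134 143 166 172 170 188 205 201 189 183 196 209 218 226 234 237 235 230 215 171 124 100  95  96  91
  91  91  90  88  97 120 135 146 171 203 210 205 216 223 221 214 211 222 230 234 235 237 234 225 201 159 122  98  92  93  96  94
  89  90  92  90  94 100 127 152 189 217 222 224 229 231 230 231 232 233 235 236 236 234 222 190 146 111  99  95  96  96  97  95
  89  91  90  90  94  91 106 131 166 191 203 216 223 227 229 231 231 230 232 230 224 209 176 132 106  93  95  95  96  96  94  96
```

Emit:
{"api": "step_arm", "payload": {
  "plan": [
    [[2.5,0,0,-0.15,0.3],[5.5,-0.3,0,-0.3,0.3],[8.5,-0.7,0,-0.45,0.3],[8.5,-0.7,0,-0.6,0.3],[8.5,-0.7,1,-0.75,0.3],[8.5,-0.7,3,-0.9,0.3],[8.5,-0.7,5,-0.915,0.3],[8.5,-0.7,6.1,-0.915,0.3],[8.5,-0.7,6.1,-0.915,0.3],[8.5,-0.7,6.1,-0.915,0.3]]
  ]
}}

```text
time_s: 6.2
ee_pos: [426.9, 295.3, 113.1]
ee_rot: [179.9, -0.1, 82.7]
force: [0.6, -0.4, -1.2]
gripper_width: 40.2
gripper_force: 25.0
```

Run:
```python
from h import *
s=state();a=grab_frame("wrist");b=grab_frame("top")
A=np.clip(a.astype(float)*1.5,0,255).astype(np.uint8)
A=cv2.resize(A[130:290,210:430],(800,582),interpolation=2);cv2.imwrite("pics/w3.png",A)
```

```text
(no output)
```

View pics/w3.png

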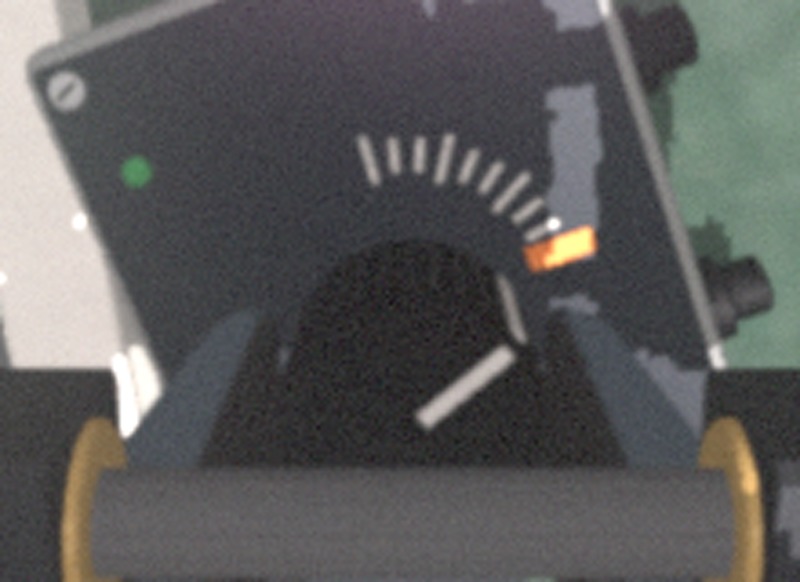

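The knob is over the spindle with its pointer in view. The orange mark is at crop (562,248), about pixel (364.6,198). I'll cross-check the centre from this second viewpoint.

Run:
```python
from h import *
s=state();c=cam("wrist",s);print(s["ee_pos"])
P=px2w(c,[[364.6,198.2],[210+66*.275,130+91*.275]],50)
print(P, P[0]-33*np.array([np.cos(np.radians(12.5)),np.sin(np.radians(12.5)),0]))
```

```text
[426.81 295.43 113.23]
[[458.93 301.09  50.  ]
 [363.13 346.27  50.  ]] [426.71 293.95  50.  ]
```

Emit:
{"api": "step_arm", "payload": {
  "plan": [
    [[-0.15,0,0,0,0.3],[-0.15,0,0.3,0,0.3],[-0.15,0,0.6,0,0.3],[-0.15,0,0.9,0,0.3],[-0.15,0,1.0,0,0.3],[-0.15,0,1.0,0,0.3]]
  ]
}}

```text
time_s: 7.05
ee_pos: [426.1, 293.7, 102.2]
ee_rot: [-180.0, 0.0, 82.7]
force: [-0.2, -0.1, -0.6]
gripper_width: 40.0
gripper_force: 25.0
```

Emit:
{"api": "step_arm", "payload": {
  "plan": [
    [[0,0,0.2,0,0.3],[0,0,0.4,0,0.3],[0,0,0.6,0,0.3],[0,0,0.7,0,0.3],[0,0,0.7,0,0.3]]
  ]
}}

```text
time_s: 7.68
ee_pos: [426.1, 293.7, 95.5]
ee_rot: [180.0, 0.0, 82.7]
force: [-0.3, -0.9, 0.1]
gripper_width: 39.7
gripper_force: 25.0
```

Emit:
{"api": "step_arm", "payload": {
  "plan": [
    [[0,0,0.05,0,0.3],[0,0,0.1,0,0.3],[0,0,0.1,0,0.3]]
  ]
}}

```text
time_s: 8.05
ee_pos: [426.3, 293.9, 95.0]
ee_rot: [180.0, -0.0, 82.7]
force: [-1.5, -0.0, 5.6]
gripper_width: 40.1
gripper_force: 25.0
```

Emit:
{"api": "step_arm", "payload": {
  "plan": [
    [[0,0,0,-0.07,0.3],[0,0,0,-0.14,0.3],[0,0,0,-0.2,0.3],[0,0,0,-0.2,0.3]]
  ]
}}

```text
time_s: 8.55
ee_pos: [426.4, 293.8, 94.6]
ee_rot: [180.0, -0.0, 94.1]
force: [0.2, 0.8, 3.6]
gripper_width: 40.1
gripper_force: 25.0
```

Emit:
{"api": "step_arm", "payload": {
  "plan": [
    [[0,0,0.03,0,0.3],[0,0,0.03,-0.07,0.3],[0,0,0.03,-0.14,0.3],[0,0,0.03,-0.2,0.3],[0,0,0.03,-0.2,0.3]]
  ]
}}

```text
time_s: 9.18
ee_pos: [426.0, 293.6, 93.5]
ee_rot: [-180.0, 0.0, 105.6]
force: [0.7, 1.0, -1.4]
gripper_width: 39.7
gripper_force: 25.0
```

Emit:
{"api": "step_arm", "payload": {
  "plan": [
    [[0,0,0.1,0,0.3],[0,0,0.2,0,0.3],[0,0,0.2,0,0.3]]
  ]
}}

```text
time_s: 9.55
ee_pos: [426.0, 293.7, 91.9]
ee_rot: [-180.0, 0.0, 105.6]
force: [-0.6, 0.8, -1.2]
gripper_width: 40.0
gripper_force: 25.0
```

Emit:
{"api": "step_arm", "payload": {
  "plan": [
    [[0,0,0.1,0,0.3],[0,0,0.2,0,0.3],[0,0,0.25,0,0.3],[0,0,0.25,0,0.3]]
  ],
  "newtons": 40
}}

```text
time_s: 10.05
ee_pos: [426.1, 293.7, 89.6]
ee_rot: [-180.0, 0.0, 105.6]
force: [0.2, 0.8, -1.4]
gripper_width: 39.4
gripper_force: 40.0
```

Emit:
{"api": "step_arm", "payload": {
  "plan": [
    [[0,0,0.05,0,0.3],[0,0,0.1,0,0.3],[0,0,0.1,0,0.3]]
  ]
}}

```text
time_s: 10.42
ee_pos: [426.1, 293.7, 88.6]
ee_rot: [-180.0, 0.0, 105.6]
force: [0.4, 0.0, -0.2]
gripper_width: 38.9
gripper_force: 40.0
```

Emit:
{"api": "step_arm", "payload": {
  "plan": [
    [[0,0,0.05,0,0.3],[0,0,0.1,0,0.3],[0,0,0.1,0,0.3]]
  ]
}}

```text
time_s: 10.8
ee_pos: [426.1, 293.7, 87.6]
ee_rot: [-180.0, 0.0, 105.6]
force: [0.2, 0.7, -1.4]
gripper_width: 39.2
gripper_force: 40.0
```

Emit:
{"api": "step_arm", "payload": {
  "plan": [
    [[0,0,0.05,0,0.3],[0,0,0.1,0,0.3],[0,0,0.1,0,0.3]]
  ]
}}

```text
time_s: 11.18
ee_pos: [426.1, 293.7, 86.6]
ee_rot: [-180.0, 0.0, 105.6]
force: [-0.8, 1.1, -0.1]
gripper_width: 39.2
gripper_force: 40.0
```

Emit:
{"api": "step_arm", "payload": {
  "plan": [
    [[0,0,0.05,0,0.3],[0,0,0.1,0,0.3],[0,0,0.1,0,0.3]]
  ]
}}

```text
time_s: 11.55
ee_pos: [426.3, 293.9, 85.9]
ee_rot: [180.0, -0.0, 105.6]
force: [0.1, 0.2, 2.5]
gripper_width: 39.3
gripper_force: 40.0
```

Emit:
{"api": "step_arm", "payload": {
  "plan": [
    [[0,0,0.03,0,0.3],[0,0,0.06,0,0.3],[0,0,0.08,0,0.3],[0,0,0.08,0,0.3]]
  ]
}}

```text
time_s: 12.05
ee_pos: [426.4, 293.9, 84.9]
ee_rot: [180.0, -0.0, 105.6]
force: [0.2, 0.9, 4.4]
gripper_width: 39.3
gripper_force: 40.0
```

Emit:
{"api": "step_arm", "payload": {
  "plan": [
    [[0,0,0.03,0,0.3],[0,0,0.06,0,0.3],[0,0,0.08,0,0.3],[0,0,0.08,0,0.3]]
  ]
}}

```text
time_s: 12.55
ee_pos: [426.3, 293.8, 83.9]
ee_rot: [180.0, -0.0, 105.6]
force: [0.1, 0.6, 2.7]
gripper_width: 39.1
gripper_force: 40.0
```

Emit:
{"api": "step_arm", "payload": {
  "plan": [
    [[0,0,0.04,0,0.3],[0,0,0.08,0,0.3],[0,0,0.1,0,0.3],[0,0,0.1,0,0.3]]
  ]
}}

```text
time_s: 13.05
ee_pos: [426.0, 293.6, 82.7]
ee_rot: [-180.0, 0.0, 105.6]
force: [1.6, 0.8, -1.8]
gripper_width: 39.4
gripper_force: 40.0
```

Emit:
{"api": "step_arm", "payload": {
  "plan": [
    [[0,0,0.05,0,0.3],[0,0,0.1,0,0.3],[0,0,0.15,0,0.3],[0,0,0.15,0,0.3]]
  ]
}}

```text
time_s: 13.55
ee_pos: [426.0, 293.6, 81.2]
ee_rot: [-180.0, 0.0, 105.6]
force: [1.6, 0.8, -4.6]
gripper_width: 39.3
gripper_force: 40.0
```

Emit:
{"api": "step_arm", "payload": {
  "plan": [
    [[0,0,0.05,0,0.3],[0,0,0.1,0,0.3],[0,0,0.15,0,0.3],[0,0,0.15,0,0.3]]
  ]
}}

```text
time_s: 14.05
ee_pos: [426.0, 293.6, 80.2]
ee_rot: [-180.0, 0.0, 105.6]
force: [1.2, 0.8, -1.7]
gripper_width: 39.1
gripper_force: 40.0
```

Emit:
{"api": "step_arm", "payload": {
  "plan": [
    [[0,0,0.04,0,0.3],[0,0,0.08,0,0.3],[0,0,0.08,0,0.3]]
  ]
}}

```text
time_s: 14.42
ee_pos: [426.1, 293.8, 79.5]
ee_rot: [180.0, -0.0, 105.6]
force: [-0.2, 2.0, 2.0]
gripper_width: 39.4
gripper_force: 40.0
```

Emit:
{"api": "step_arm", "payload": {
  "plan": [
    [[0,0,0.04,0,0.3],[0,0,0.08,0,0.3],[0,0,0.08,0,0.3]]
  ]
}}

```text
time_s: 14.8
ee_pos: [426.1, 293.9, 79.3]
ee_rot: [180.0, -0.0, 105.6]
force: [-1.0, 1.1, 7.4]
gripper_width: 39.1
gripper_force: 40.0
```

Emit:
{"api": "step_arm", "payload": {
  "plan": [
    [[0,0,-0.06,0,0.3],[0,0,-0.06,0.1,0.3],[0,0,-0.06,0.2,0.3],[0,0,-0.06,0.3,0.3],[0,0,-0.06,0.4,0.3],[0,0,-0.06,0.5,0.3],[0,0,-0.06,0.6,0.3],[0,0,-0.06,0.7,0.3],[0,0,-0.06,0.76,0.3],[0,0,-0.06,0.76,0.3],[0,0,-0.06,0.76,0.3]]
  ]
}}

```text
time_s: 16.18
ee_pos: [427.4, 294.4, 79.5]
ee_rot: [179.9, -0.2, 62.2]
force: [3.4, 3.1, 2.1]
gripper_width: 39.3
gripper_force: 40.0
```

```bash
cat > ptr.py <<'E'
from h import *
import sys
s=state();c=cam("wrist",s);a=grab_frame("wrist");cv2.imwrite("pics/%s.png"%sys.argv[1],a);A=a.astype(int)
print(s["ee_pos"],s["ee_rot"][2],s["force"],s["torque"])
def comp(m,z,lo):
    n,l,st,ce=cv2.connectedComponentsWithStats(m.astype(np.uint8))
    for i in range(1,n):
        if st[i,4]>=lo:
            ys,xs=np.where(l==i);W=px2w(c,np.c_[xs,ys],z)[:,:2];m0=W.mean(0);d=np.linalg.svd(W-m0)[2][0];t=(W-m0)@d
            print(st[i],m0,"ends",m0+d*t.min(),m0+d*t.max(),"dir %.1f"%np.degrees(np.arctan2(d[1],d[0])))
w=A.min(2)>float(sys.argv[2]);k=np.zeros_like(w);k[195:262,290:365]=1
comp(w&k,87,30)
o=(A[...,2]>140)&(A[...,2]-A[...,0]>70);o[262:]=0
comp(o,50,25)
E
python3 ptr.py w4 95
```

```text
[427.38 294.41  79.45] 62.152762993715974 [3.4  3.09 2.11] [ 0.56 -0.72  0.05]
[325 226  25  21 126] [436.87 296.23] ends [444.76 298.04] [428.91 294.39] dir -167.0
[357 186  15  14  75] [461.72 301.62] ends [465.38 302.56] [455.25 299.95] dir -165.6
```

Emit:
{"api": "step_arm", "payload": {
  "plan": [
    [[0,0,0,0,0.7],[0,0,0,0,0.7],[0,0,0,0,0.7],[0,0,0,0,0.7],[0,0,0,0,0.7],[0,0,-1,0,0.7],[0,0,-4,0,0.7],[0,0,-8,0,0.7],[0,0,-8,0,0.7],[0,0,-8,0,0.7]]
  ]
}}

```text
time_s: 17.48
ee_pos: [425.8, 293.4, 159.0]
ee_rot: [-180.0, 0.0, 62.1]
force: [-0.8, 0.2, -0.5]
gripper_width: 63.9
gripper_force: 0.0
```

```bash
python3 ptr.py w5 110; python3 -c "
import cv2
a=cv2.imread('pics/w5.png');cv2.imwrite('pics/w5c.png',cv2.resize(a[100:280,200:440],(800,600)))"
```

```text
[425.78 293.44 159.  ] 62.097916216576024 [-0.76  0.24 -0.52] [-0.06 -0.1   0.01]
[325 195  14  11  59] [433.42 295.71] ends [440.24 297.76] [428.45 294.21] dir -163.3
```

View pics/w5c.png

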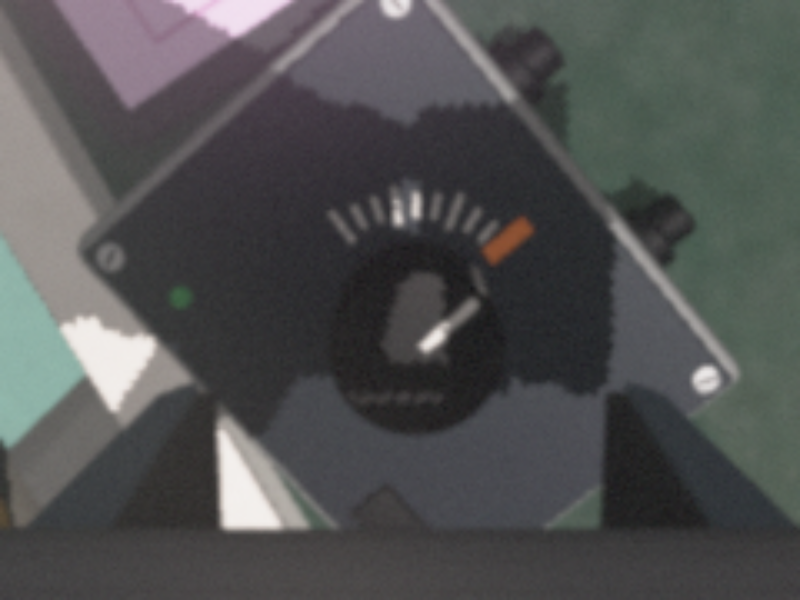

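The knob is seated and the gripper is clear. The pointer runs from crop (425,348) to (480,303) toward the orange mark at (510,240). The region of interest clipped it, so I'll re-measure on the same picture.

Run:
```python
from h import *
s=state();c=cam("wrist",s);A=cv2.imread("pics/w5.png").astype(int)
def comp(m,z):
    n,l,st,_=cv2.connectedComponentsWithStats(m.astype(np.uint8));i=1+st[1:,4].argmax()
    ys,xs=np.where(l==i);W=px2w(c,np.c_[xs,ys],z)[:,:2];m0=W.mean(0);d=np.linalg.svd(W-m0)[2][0]
    t=(W-m0)@d;print(st[i],m0,m0+d*t.min(),m0+d*t.max(),"dir %.1f"%(np.degrees(np.arctan2(d[1],d[0]))%180))
k=np.zeros(A.shape[:2],bool);k[189:208,322:346]=1
for th in(75,85,95):comp((A.min(2)>th)&k,87)
o=(A[...,2]-A[...,0]>60);o[200:]=0;o[:,:335]=0;o[:,370:]=0;comp(o,50)
w=px2w(c,[[200+110*.3,100+258*.3],[200+706*.3,100+380*.3],[200+396*.3,100+4*.3]],51);print(w)
for a,b in((0,2),):
  d=w[b]-w[a];print(np.degrees(np.arctan2(d[1],d[0])))
d=w[2]-w[1];print(np.degrees(np.arctan2(d[1],d[0]))-90, (w[0]+w[1])/2)
```

```text
[324 189  20  18 121] [435.15 296.26] [444.8  298.76] [427.48 294.27] dir 14.6
[325 190  18  17 103] [435.28 296.21] [444.76 298.73] [428.07 294.29] dir 14.9
[325 190  18  16  91] [435.31 296.21] [444.77 298.68] [428.07 294.31] dir 14.7
[345 166  14  13  79] [457.92 301.09] [464.33 302.78] [451.72 299.46] dir 14.7
[[363.18 345.73  51.  ]
 [488.68 241.08  51.  ]
 [460.34 367.1   51.  ]]
12.40400571660277
12.673905270315487 [425.93 293.4   51.  ]
```

```bash
python3 -c "
from workcell import *
print(job_done())"
```

```text
the job is handed in; nothing more can be done
None
```

The knob is back on the spindle and seated fully home, with readings of no more than about 7.5 N while pushing it on. Its pointer is within about 2° of the orange mark, the gripper has let go and is clear, no other object was handled, and the job was handed in at about 17.6 s.

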